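Load, unlatch and hold the bottle label press

TASK

Take the small bottle from its rest and lay it on the two rollers of the label press, with its base close up to the end plate and its neck pointing away from that plate, and let go of it. Then flip the safety catch right over sideways, away from the lever, to free the lever, and after that pull the lever by its black grip bar towards you and down until the pad presses firmly on the bottle. Finish while still holding the lever down by the grip bar; leave the roll of labels, the tall bottle and the jar alone.

Things in the scene. Friction and masses are not known exactly. Their poses are not given: they have to be found in the camera images.
- press: Grey bench label press, fixed to the table, may be turned a little. Origin on the table under the middle of the cradle; x away from the robot, y to the left, z up. Base plate 12 mm thick, x -88 to 157, y -145 to 155 mm. Two hinge posts at x 80 to 120, y -41 to -27 and 27 to 41 mm, top z 140 mm. Catch post at x 80, y 128 mm, top z 96 mm
- cradle (a point): 70 mm above the press origin, axes as the press: where the middle of the bottle's body comes when well laid (base 9.5 mm short of the end plate). The cradle: two rubber rollers of 16 mm diameter along y (y -62 to 62 mm), axes at x -20 and 20 mm, z 44 mm above the table, so that the bottle lies between them, its axis at z 70 mm
- end_plate (a point): Top middle of the aluminium end plate across the +y (left) end of the cradle: inner face at press y 67 mm, 60 mm wide, top 80 mm above the table
- bottle: The dark quarter-size wine bottle to load, 0.3 to 0.5 kg, lying in its rest. Origin on its axis at the middle of the 115 mm long cylindrical body of 50 mm diameter; x points along the axis to the neck. Base at x -57.5 mm, shoulder from 57.5 to 82 mm, neck of 26 mm diameter up to x 130 mm. It can roll about its own axis, so its y and z axes are arbitrary
- bottle_mouth (a point): The end of the bottle's neck, on its axis, 130 mm from the bottle's origin
- rest: Low grey plastic rest on the table, fixed, 130 x 70 mm, 23 mm high, on whose two bars the small bottle starts, with its axis 44 mm above the table along the rest's x. Origin at the centre of its underside
- lever (a joint): Press lever, rad, hinge along press y at press x 100, z 125 mm. 0: upright, leaning 0.175 rad back, away from the robot. Grows as pulled to press -x and down; 1.745: level, pad on the bottle (stop at 1.86 without one). Spring-returned to 0 when let go: 1.5 N at the grip at first, 3.5 N at the end, plus what presses the bottle. Blocked after 0.1 to 0.2 rad while the catch is closed
- grip_mid (a point): Middle of the free length of the lever's black grip bar, 16 mm diameter, along press y from the lever arm (16 x 24 mm, at y 0) to y -120 mm; this point: y -70 mm, 165 mm from the hinge axis. At lever angle a it is at press x = 100 + 165 sin(0.175 - a), z = 125 + 165 cos(0.175 - a) mm. The bar may turn within the fingers
- grip: The same grip bar as a part of the lever; its origin lies on the hinge axis of the lever (press x 100, y 0, z 125 mm), not on the bar
- pad: Black rubber pad, 70 x 34 mm, on the front of the lever arm, 100 mm from the hinge axis; at lever angle 1.745 it lies flat on the top of the bottle. Its origin lies on the hinge axis
- catch (a joint): Safety catch, rad: steel hook 130 mm long on the left (+y) of the press, hinged about press x at press x 80, y 128, z 90 mm. Near 0: upright, its tooth (to -y, 60 to 76 mm above the hinge) stands in front of a lug on the lever's shaft and blocks it. Grows as the top swings outwards (+y); past about 0.4 the lever is free and the catch falls by itself to its stop at 1.3. Needs under 2 N
- catch_tab (a point): Middle of the thumb tab at the top of the catch, 32 mm (press x) by 12 mm (y) by 34 mm (z), 118 mm from the catch's hinge; upright it is at press x 80, y 128, z 208 mm. It is free on both sides: the lever arm is 110 mm away
- label_roll: Bystander: white roll of labels standing on the table, 90 mm diameter, 50 mm high, origin at the centre of its underside
- tall_bottle: Bystander: full-size wine bottle standing upright, 74 mm diameter, 300 mm high, origin at the centre of its underside
- glue_jar: Bystander: clear jar with white cap, 64 mm diameter, 75 mm high, origin at the centre of its underside
There are look-alikes about, which are no part of the job. What is shaped like the bottle but turquoise is not meant.

How it is judged:
By the outcome, as a careful person would: the job done as asked, in the order asked, and still so for the second after the job is handed in, while the arm keeps its last pose, push and grip.
It also fails if it takes over 64 s, if anything falls off the work surface, if the arm or the gripper's body presses on something with over 40 N, if the wrist force passes 120 N, or if a joint passes its speed limit or range.

ROBOT

A 6-joint arm with a two-finger parallel gripper is mounted at the origin on the work surface. World frame = base frame: x ahead of the robot, y to its left, z up, the work surface at z = 0. Lengths are in m, angles in rad, forces in N, time in s.
With the tool pointing down it reaches from about 0.425 to 0.925 m from the base axis. Payload 12.5 kg.
Tool frame: the origin (TCP) lies at the very end of the fingers, on their centre line; the grasp point (between the pads) lies 19 mm behind it; z points along the fingers, y is the line along which they close (so a half turn about z gives the same grasp; the last joint's range is limited). The gripper opens to 85 mm and grips with 20 to 120 N. Pads are 22 mm wide; open, the fingers measure 114 mm over their backs; the gripper's body (76 mm by 85 mm) begins 54 mm behind the grasp point. The pads swing forward as they close: fully open they stand 13 mm farther back than shut.
Start: joints at [1.199, 0.491, 1.559, -0, 1.092, -0.106], TCP at [0.164, 0.603, 0.197] pointing down, gripper open.
Joint ranges: [-3.1, 3.1], [-0.84, 2.19], [0.05, 2.79], [-1.13, 4.28], [0.06, 2.93], [-2.69, 2.69]. Speed limits (rad/s): [2.22, 2.22, 2.79, 3.14, 3.14, 3.14].

INTERFACE

Orientations are given as a unit quaternion [x, y, z, w].
In Python, from bench import telemetry, optics, env gives the robot as it stands.
- The arm moves only by the shell command python3 -m handwheel 'ROWS' [FORCE]. ROWS is JSON, one flat list of numbers, 7 for each row, row after row: the finger opening in cm, from 0 to 8.54, then the shift along the tool's x, y, z in cm, then the turn, a rotation vector about the tool's x, y, z in rad. In form: [grip, tx, ty, tz, ax, ay, az, grip, tx, ty, tz, ax, ay, az, ...]. A call has 1 to 12 rows; each row is the pose to reach, as a shift and turn from the pose commanded when the call began, along the tool's axes at that moment; what a row does not reach only later rows make up. A row lasts 1/10 s, in which the tool goes at most 50 mm and 8.59 degrees, less where a joint would pass 70% of its speed; a pose out of reach is approached as far as the arm can. A call with a gripper value outside its range is refused whole. The fingers move at their own pace and stop on an object; FORCE is the grip in N (left out, the last holds). Time passes only in rows, so rows that repeat a pose let the fingers close. It gives the time, the measured TCP pose, the force, the opening and the grip force at its end, in the units of the state.
- telemetry.state(): the state, without advancing time (a new reading comes with each control period).
- optics.camera(name): name is "side" or "top"; returns the picture (384x512x3 uint8, red, green, blue); there is no depth.
- optics.calibration(name): a dict with "K" (3x3 intrinsics, pixels), "rvec" (rotation vector, rad) and "tvec" (3), from world to camera coordinates, as OpenCV has them. Camera axes: x right, y down, z forward; pixel columns grow to the right and rows downward; lengths in m; the calibration is good to about 2 mm. A picture is of the moment at which its call begins. calibration takes no time and is no camera call.
- env.close_job(): hands the job in; it is judged then, once.
The state is a dict: "time": time; "joint_positions": joint angles; "qvel": joint speeds; "joint_torque": joint torques, N m; "ee_pos": TCP position; "ee_rot": TCP orientation; "force": force on the tool from outside, world axes, zero at the start; "torque": the same for the moment, N m; "width": finger opening in m; "gripper_force": force on a finger pad.
Only numpy, scipy, OpenCV 4.12 (cv2) and the standard library are available. Lean on these libraries where they do the work, as an engineer would, in place of code of your own. Each camera call takes 0.05 s, during which the arm holds its last target. There are 200 camera calls.

## Working session

There is one attempt and no reset: what is moved stays moved. The work goes in short steps, Python scripts to look and compute and a shell command to move; the robot and the scene stay as the last step left them, time stands still between calls to the robot, and variables do not carry over. Pictures are saved under pics/ and viewed, at most 10 in all, crops included, and the job is handed in when it is done.

```bash
mkdir -p pics
cat > h.py <<'E'
import numpy as np, cv2
from bench import telemetry, optics, env
from scipy.spatial.transform import Rotation as R
def snap(n,f,up=None):
    im=optics.camera(n); cv2.imwrite('pics/'+f,im[:,:,::-1]); return im
E
python3 - <<'E'
from h import *
for n in("side","top"):
    snap(n,n+"0.png"); c=optics.calibration(n); r,_=cv2.Rodrigues(np.array(c["rvec"],float)); print(n,np.round(c["K"],1).tolist(),"pos",(-r.T@np.array(c["tvec"]).ravel()).round(3),r.round(2).tolist())
s=telemetry.state(); print({k:np.round(v,4).tolist() for k,v in s.items()})
E
```

```text
side [[404.7, 0.0, 256.9], [0.0, 404.7, 191.7], [0.0, 0.0, 1.0]] pos [-0.184 -1.206  1.024] [[0.86, -0.5, 0.02], [-0.25, -0.46, -0.85], [0.44, 0.73, -0.52]]
top [[365.1, 0.0, 254.6], [0.0, 365.1, 195.4], [0.0, 0.0, 1.0]] pos [ 0.361 -0.027  1.692] [[0.01, -1.0, 0.0], [-1.0, -0.01, -0.1], [0.1, -0.0, -1.0]]
{'time': 0.1, 'joint_positions': [1.1994, 0.4915, 1.5594, -0.0, 1.0917, -0.1056], 'qvel': [0.0004, -0.0034, 0.0013, 0.0023, 0.0007, -0.0006], 'joint_torque': [0.0028, -61.9448, -26.2027, -0.0001, 0.003, 0.0], 'ee_pos': [0.1641, 0.6028, 0.196], 'ee_rot': [0.1325, 0.9912, -0.0005, -0.0001], 'force': [0.4192, -0.0461, -0.3796], 'torque': [-0.0176, -0.0428, -0.03], 'gripper_force': 0.0, 'width': 0.0852}
```

View pics/side0.png

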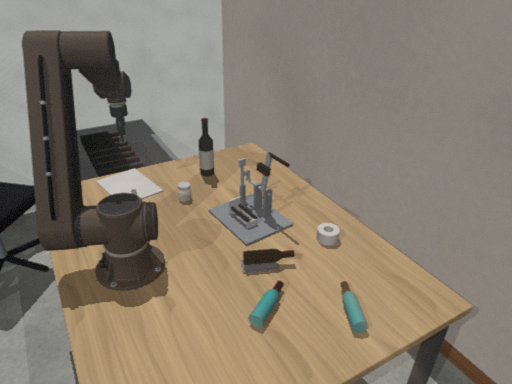

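View pics/top0.png

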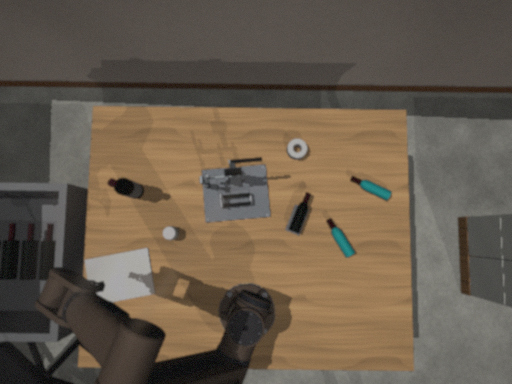

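Side view: the press is at about (250,200) and the dark bottle at (268,257), with turquoise decoys near (267,305) and (353,308). In the top view the press is at (237,193) and the bottle runs from (294,230) to (308,196). I'll enlarge both.

Run:
```python
import cv2
for n,(x,y,w,h),k in(("top",(195,145,125,95),6),("side",(200,145,130,130),4.5)):
    im=cv2.imread(f"pics/{n}0.png")[y:y+h,x:x+w]; im=cv2.resize(im,None,fx=k,fy=k,interpolation=cv2.INTER_CUBIC)
    im=cv2.convertScaleAbs(im,alpha=1.5,beta=15)
    for i in range(0,w,10): cv2.putText(im,str(x+i),(int(i*k),9),0,.32,(0,0,255)); cv2.line(im,(int(i*k),10),(int(i*k),14),(0,0,255))
    for i in range(0,h,10): cv2.putText(im,str(y+i),(0,int(i*k)+4),0,.32,(0,0,255))
    cv2.imwrite(f"pics/{n}0c.png",im)
```

```text
(no output)
```

View pics/top0c.png

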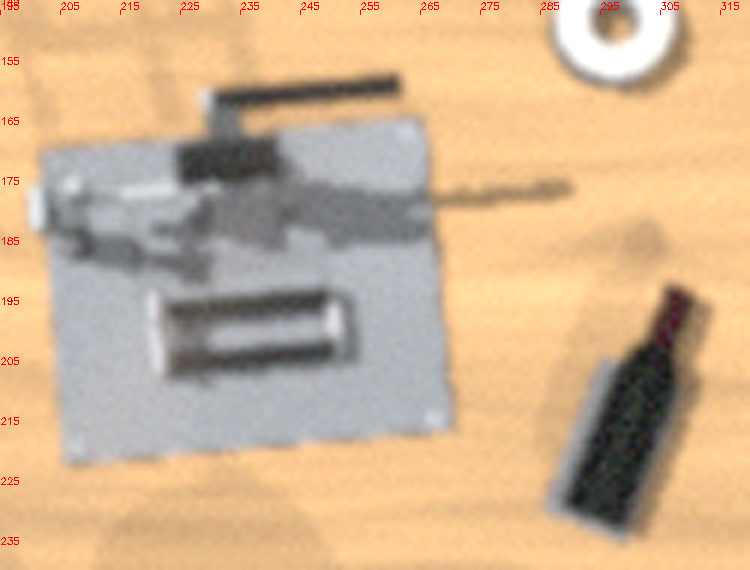

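View pics/side0c.png

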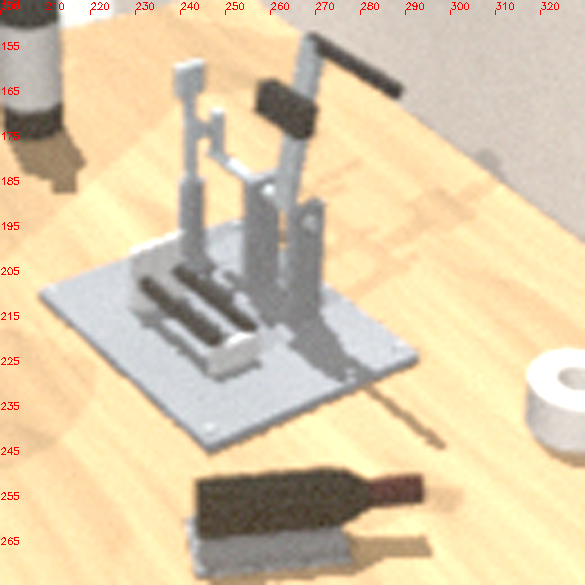

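The top crop gives the plate corners at (40,150), (418,117), (455,430) and (65,465), the bar from (215,102) to (400,85), and the bottle's neck end at (683,293). In the side crop the plate corners are (40,295), (210,448) and (418,357), the tab is at (188,78), the bar end at (400,92), and the bottle runs from (196,507) to (423,488).

```bash
cat >> h.py <<'E'
C={n:optics.calibration(n) for n in("side","top")}
def proj(n,P):
    c=C[n]; return cv2.projectPoints(np.asarray(P,float).reshape(-1,3),np.array(c["rvec"],float),np.array(c["tvec"],float),np.array(c["K"],float),None)[0].reshape(-1,2)
def tri(us,ut):
    Ms=[np.array(C[n]["K"])@np.c_[cv2.Rodrigues(np.array(C[n]["rvec"],float))[0],np.array(C[n]["tvec"],float).ravel()] for n in("side","top")]
    X=cv2.triangulatePoints(Ms[0],Ms[1],np.array(us,float).reshape(2,1),np.array(ut,float).reshape(2,1)); return (X[:3]/X[3]).ravel()
E
cat > fit.py <<'E'
from h import *
from scipy.optimize import least_squares, minimize
T=lambda X,Y:(195+(X+.5)/6-.5,145+(Y+.5)/6-.5); S=lambda X,Y:(200+(X+.5)/4.5-.5,145+(Y+.5)/4.5-.5)
a=.175; arm=lambda r,y:(100+r*np.sin(a),y,125+r*np.cos(a))
obs=[("top",T(40,150),(157,155,12)),("top",T(418,117),(157,-145,12)),("top",T(455,430),(-88,-145,12)),("top",T(65,465),(-88,155,12)),
("side",S(40,293),(-88,155,12)),("side",S(210,445),(-88,-145,12)),("side",S(418,355),(157,-145,12)),
("top",T(400,85),arm(165,-120)),("side",S(400,92),arm(165,-120)),("side",S(188,78),(80,128,208)),
("top",T(160,330),(0,69,80))]
def W(p,q):
    q=np.array(q)/1e3; c,s=np.cos(p[2]),np.sin(p[2]); return [p[0]+c*q[0]-s*q[1],p[1]+s*q[0]+c*q[1],q[2]+(p[3] if len(p)>3 else 0)]
f=lambda p:np.concatenate([proj(n,W(p,q))[0]-u for n,u,q in obs])
for x0 in([.4,0,0],[.4,0,0,0]):
    r=least_squares(f,x0,loss="soft_l1"); print("press",r.x.round(4))
print(f(r.x).reshape(-1,2).round(1).tolist())
print("tri bar end",tri(S(400,92),T(400,85)).round(3),W(r.x,arm(165,-120)))
print("plate corner tri",tri(S(210,445),T(455,430)).round(3),tri(S(418,355),T(418,117)).round(3))
m=tri(S(423,488),T(683,293)); print("mouth",m.round(3))
# bottle silhouette
prof=np.array([(-57.5,25),(57.5,25),(66,22),(74,17),(82,13),(130,13)])/1e3
K=4; masks={}
for n,(x,y,w,h) in(("top",(280,185,45,55)),("side",(236,240,64,35))):
    im=cv2.imread(f"pics/{n}0.png")[y:y+h,x:x+w].astype(np.float32)
    masks[n]=(x,y,w,h,np.clip((95-cv2.resize(im,None,fx=K,fy=K,interpolation=cv2.INTER_CUBIC)[:,:,1:].max(2))/30+.5,0,1))
t=np.linspace(0,2*np.pi,40)
def ren(n,p):
    x,y,w,h,_=masks[n]; d=np.array([np.cos(p[3]),np.sin(p[3]),0]); e=np.array([-d[1],d[0],0]); o=np.zeros((h*K,w*K),np.uint8)
    rg=[np.array(p[:3])+d*s+r*(np.cos(t)[:,None]*e+np.sin(t)[:,None]*np.array([0,0,1])) for s,r in prof]
    for A,B in zip(rg,rg[1:]):
        q=(proj(n,np.r_[A,B])-[x,y]+.5)*K-.5
        cv2.fillConvexPoly(o,np.round(cv2.convexHull(q.astype(np.float32))*16).astype(np.int32),255,shift=4)
    return cv2.GaussianBlur(o/255.,(0,0),2)
def cost(p): return sum(np.mean((ren(n,p)-masks[n][4])**2) for n in masks)
if __name__=="__main__":
    b0=tri(S(196,507),T(595,519)); d=m-b0; print("base",b0.round(3),"len",np.linalg.norm(d))
    p0=np.r_[b0+d*57.5/187.5,np.arctan2(d[1],d[0])]; p0[2]=.044; print(p0,cost(p0))
    r=minimize(cost,p0,method="Nelder-Mead",options=dict(initial_simplex=p0+np.r_[np.zeros((1,4)),np.diag([.01,.01,.01,.1])],xatol=1e-4,fatol=1e-7)); print("bottle",r.x.round(4),r.fun)
E
python3 fit.py
```

```text
press [0.5056 0.0486 0.1059]
press [0.5054 0.0484 0.1058 0.0008]
[[-0.5, 0.2], [0.7, -0.2], [-0.3, -0.1], [-0.3, 0.3], [-0.7, -0.6], [0.1, 0.3], [0.8, -0.4], [0.3, -0.3], [-0.2, 0.3], [0.8, 0.6], [-0.4, 0.7]]
tri bar end [ 0.646 -0.057  0.289] [np.float64(0.6460737649880961), np.float64(-0.057359720789097), np.float64(0.28827005374948567)]
plate corner tri [ 0.432 -0.106  0.015] [ 0.676 -0.076  0.009]
mouth [ 0.538 -0.277  0.049]
base [ 0.364 -0.209  0.05 ] len 0.186299339972202
[ 0.41733484 -0.22952922  0.044      -0.37374932] 0.13917688732988506
bottle [ 0.4156 -0.2326  0.0462 -0.3406] 0.1350034882255311
```

```bash
sed -i 's/np.clip((95-\(.*\)\[:,:,1:\].max(2))\/30+.5,0,1)/np.clip((TH-\1[:,:,:2].max(2))\/12+.5,0,1)/; s/^K=4;/import sys; TH=float(sys.argv[1]); K=4;/' fit.py; for t in 34 42 50; do python3 fit.py $t|tail -1; done
python3 - <<'E'
import cv2
for n,a in(("top",[(300,215),(305,198),(291,225),(315,205)]),("side",[(258,257),(290,253),(258,268),(285,266),(246,262)])):
    im=cv2.imread(f"pics/{n}0.png"); print([im[y,x].tolist() for x,y in a])
E
```

```text
bottle [ 0.4182 -0.2267  0.0421 -0.3786] 0.22072610391192654
bottle [ 0.4193 -0.2288  0.0446 -0.3693] 0.08243820315901301
bottle [ 0.4183 -0.2288  0.0454 -0.3719] 0.04251963944453474
[[23, 23, 22], [18, 24, 44], [22, 23, 16], [87, 124, 159]]
[[36, 43, 47], [32, 42, 61], [80, 79, 84], [64, 89, 109], [23, 34, 42]]
```

```bash
cat >> h.py <<'E'
PX,PY,PA=.5055,.0485,.106
def pw(x,y,z): c,s=np.cos(PA),np.sin(PA); return np.array([PX+(c*x-s*y)/1e3,PY+(s*x+c*y)/1e3,z/1e3])
def rel(p,h):   # world TCP target, heading of tool y, pointing down -> shift cm, rotvec
    s=telemetry.state(); R0=R.from_quat(s["ee_rot"])
    M=R.from_matrix(np.c_[[-np.sin(h),np.cos(h),0],[np.cos(h),np.sin(h),0],[0,0,-1]])
    print((R0.inv().apply(np.array(p)-s["ee_pos"])*100).round(2),(R0.inv()*M).as_rotvec().round(3))
E
python3 - <<'E'
from h import *
rel([.28,.47,.28],1.2);rel([.42,.28,.32],1.2);rel([.47,.1,.32],1.2);rel([.46,-.08,.28],1.2);rel([.4187,-.2288,.15],1.2)
E
```

```text
[-14.67  -9.78  -8.39] [-0.001 -0.     0.105]
[-33.17 -24.44 -12.38] [-0.001 -0.     0.105]
[-42.73 -40.49 -12.37] [-0.001 -0.     0.105]
[-46.49 -58.12  -8.35] [-0.001 -0.     0.105]
[-46.42 -73.55   4.67] [-0.001 -0.     0.105]
```

```bash
python3 -m handwheel '[8.5,-14.7,-9.8,-8.4,0,0,0.05, 8.5,-14.7,-9.8,-8.4,0,0,0.105, 8.5,-14.7,-9.8,-8.4,0,0,0.105, 8.5,-14.7,-9.8,-8.4,0,0,0.105, 8.5,-33.2,-24.4,-12.4,0,0,0.105, 8.5,-33.2,-24.4,-12.4,0,0,0.105, 8.5,-33.2,-24.4,-12.4,0,0,0.105, 8.5,-33.2,-24.4,-12.4,0,0,0.105, 8.5,-33.2,-24.4,-12.4,0,0,0.105, 8.5,-42.7,-40.5,-12.4,0,0,0.105, 8.5,-42.7,-40.5,-12.4,0,0,0.105, 8.5,-42.7,-40.5,-12.4,0,0,0.105]' 60
python3 - <<'E'
from h import *
rel([.46,-.08,.28],1.2);rel([.4187,-.2288,.15],1.2)
E
```

```text
time: 1.3
ee_pos: [0.4601, 0.1338, 0.3204]
ee_rot: [0.184, 0.983, 0.0, -0.0]
force: [1.5, -0.5, -0.5]
width: 0.0851
gripper_force: 0.0
[ -7.74 -19.94   4.04] [-0. -0.  0.]
[ -9.28 -35.3   17.04] [-0. -0.  0.]
```

```bash
python3 -m handwheel '[8.5,-7.7,-20,4,0,0,0, 8.5,-7.7,-20,4,0,0,0, 8.5,-7.7,-20,4,0,0,0, 8.5,-7.7,-20,4,0,0,0, 8.5,-9.3,-33,13,0,0,0, 8.5,-9.3,-33,13,0,0,0, 8.5,-9.3,-33,13,0,0,0, 8.5,-9.3,-33,13,0,0,0, 8.5,-9.3,-33,13,0,0,0, 8.5,-9.3,-33,13,0,0,0, 8.5,-9.3,-33,13,0,0,0]'
python3 - <<'E'
from h import *
rel([.4187,-.2288,.1],1.2);rel([.4187,-.2288,.03],1.2)
E
```

```text
time: 2.4
ee_pos: [0.4275, -0.2048, 0.1911]
ee_rot: [0.184, 0.983, -0.0, 0.0]
force: [0.7, 0.7, 0.3]
width: 0.0853
gripper_force: 0.0
[-0.04 -2.56  9.11] [0.    0.001 0.001]
[-0.03 -2.56 16.11] [0.    0.001 0.001]
```

```bash
python3 -m handwheel '[8.5,0,-2.6,6,0,0,0, 8.5,0,-2.6,9.1,0,0,0, 8.5,0,-2.6,13,0,0,0, 8.5,0,-2.6,15,0,0,0, 8.5,0,-2.6,16.9,0,0,0, 8.5,0,-2.6,16.9,0,0,0, 8.5,0,-2.6,16.9,0,0,0]'
python3 - <<'E'
from h import *
for n in("side","top"): snap(n,n+"1.png")
a=cv2.imread("pics/side1.png")[180:290,200:330];b=cv2.imread("pics/top1.png")[150:260,250:340]
f=lambda i:cv2.convertScaleAbs(cv2.resize(i,None,fx=3.6,fy=3.6,interpolation=cv2.INTER_CUBIC),alpha=1.5,beta=15)
cv2.imwrite("pics/m1.png",np.hstack([f(a),f(b)]))
E
```

```text
time: 3.1
ee_pos: [0.4183, -0.2292, 0.0222]
ee_rot: [0.184, 0.983, -0.0, 0.0]
force: [-0.2, 0.6, 0.7]
width: 0.0849
gripper_force: 0.0
```

View pics/m1.png

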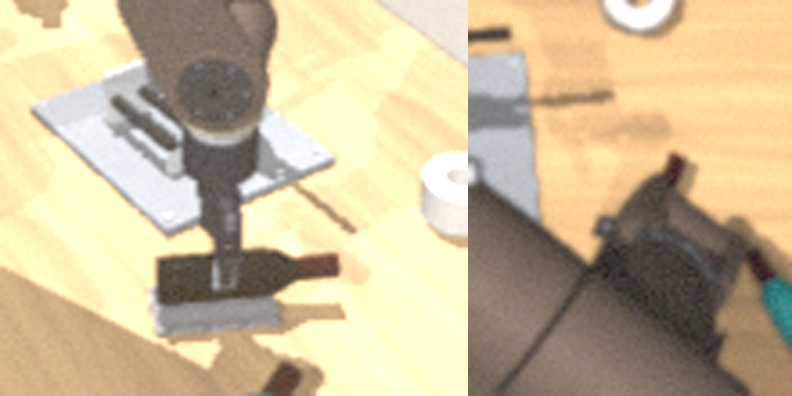

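The fingers straddle the bottle near mid-body: near finger at (228,270) in the mosaic, bottle from 157 to 338. Closing.

```bash
python3 -m handwheel '[3,0,0,0,0,0,0, 3,0,0,0,0,0,0, 3,0,0,0,0,0,0, 3,0,0,0,0,0,0, 3,0,0,0,0,0,0, 3,0,0,0,0,0,0, 3,0,0,0,0,0,0, 3,0,0,0,0,0,0, 3,0,0,-1,0,0,0, 3,0,0,-3,0,0,0, 3,0,0,-5,0,0,0, 3,0,0,-5,0,0,0]' 60
python3 - <<'E'
from h import *
p=pw(0,0,150); print(p); rel([.42,-.17,.17],.106);rel(p,.106)
E
```

```text
time: 4.4
ee_pos: [0.4186, -0.2304, 0.0734]
ee_rot: [0.184, 0.983, -0.001, 0.002]
force: [-0.5, 0.0, -1.0]
width: 0.0301
gripper_force: 0.0
[0.5055 0.0485 0.15  ]
[ 2.02  5.67 -9.67] [1.000e-03 4.000e-03 1.094e+00]
[ 1.97 29.13 -7.69] [1.000e-03 4.000e-03 1.094e+00]
```

Run:
```python
from h import *
for n in("side","top"): snap(n,n+"2.png")
a=cv2.imread("pics/side2.png")[180:290,200:330];b=cv2.imread("pics/top2.png")[150:260,250:340]
f=lambda i:cv2.convertScaleAbs(cv2.resize(i,None,fx=3.6,fy=3.6,interpolation=cv2.INTER_CUBIC),alpha=1.5,beta=15)
cv2.imwrite("pics/m2.png",np.hstack([f(a),f(b)]))
```

```text
(no output)
```

View pics/m2.png

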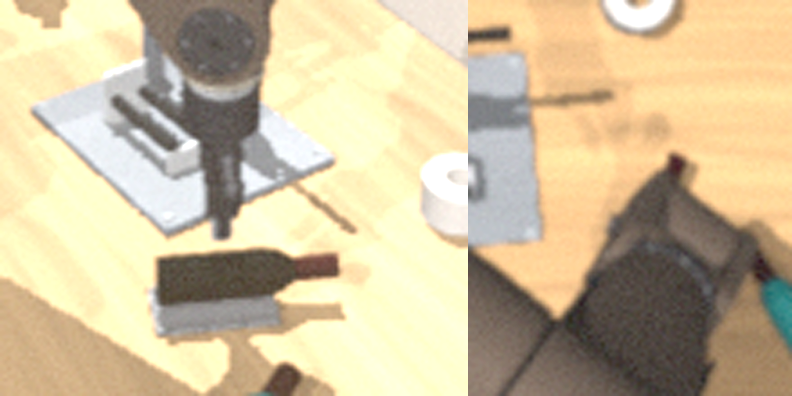

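The bottle is still in its rest, apparently unmoved (mosaic 157–338), and the fingers shut above it: I lifted before they had closed. I'll reopen, descend, and check the grip before lifting.

```bash
python3 -m handwheel '[8.5,0,0,0,0,0,0, 8.5,0,0,0,0,0,0, 8.5,0,0,0,0,0,0, 8.5,0,0,0,0,0,0, 8.5,0,0,0,0,0,0]'; python3 -m handwheel '[8.5,0,0,0,0,0,0, 8.5,0,0,0,0,0,0, 8.5,0,0,0,0,0,0, 8.5,0,0,0,0,0,0, 8.5,0,0,0,0,0,0]'
for t in 34 42 50; do sed 's/}0.png/}2.png/' fit.py > f2.py; python3 f2.py $t|tail -1; done; python3 -c "
from h import *; rel([.4187,-.2288,.022],1.2)"
```

```text
time: 5.0
ee_pos: [0.4176, -0.2297, 0.0713]
ee_rot: [0.184, 0.983, 0.0, -0.0]
force: [-0.9, 1.0, 0.9]
width: 0.085
gripper_force: 0.0
time: 5.5
ee_pos: [0.4177, -0.2297, 0.0715]
ee_rot: [0.184, 0.983, 0.0, 0.0]
force: [-0.1, -0.5, -0.9]
width: 0.0848
gripper_force: 0.0
bottle [ 0.4053 -0.2448  0.0464 -0.1789] 0.3961717610707248
bottle [ 0.4056 -0.2358  0.0523 -0.2821] 0.31525347007391813
bottle [ 0.4097 -0.2303  0.0479 -0.3195] 0.31268915585411533
[-0.06  0.12  4.95] [ 0. -0. -0.]
```

```bash
python3 -m handwheel '[8.5,0,0,2.5,0,0,0, 8.5,0,0.1,5.1,0,0,0, 8.5,0,0.1,5.1,0,0,0, 5.6,0,0.1,5.1,0,0,0, 5.6,0,0.1,5.1,0,0,0, 5.6,0,0.1,5.1,0,0,0, 5.6,0,0.1,5.1,0,0,0, 5.6,0,0.1,5.1,0,0,0]' 40; python3 -m handwheel '[4.5,0,0,0,0,0,0, 4.5,0,0,0,0,0,0, 4.5,0,0,0,0,0,0, 4.5,0,0,0,0,0,0, 4.5,0,0,0,0,0,0]'
```

```text
time: 6.3
ee_pos: [0.4182, -0.2289, 0.0209]
ee_rot: [0.184, 0.983, -0.0, 0.0]
force: [-0.3, -0.5, -0.3]
width: 0.0561
gripper_force: 0.0
time: 6.8
ee_pos: [0.4182, -0.2288, 0.0205]
ee_rot: [0.184, 0.983, 0.0, 0.0]
force: [0.6, 0.7, 2.5]
width: 0.0452
gripper_force: 1.4
```

```bash
python3 -m handwheel '[6.5,0,0,0,0,0,0, 6.5,0,0,0,0,0,0, 6.5,0,0,0.6,0,0,0, 6.5,0,0,0.6,0,0,0]' 40
python3 - <<'E'
from h import *
print(np.round(telemetry.state()["force"],1))
a=snap("side","side3.png")[225:280,235:300,::-1]
cv2.imwrite("pics/m3.png",cv2.convertScaleAbs(cv2.resize(a,None,fx=10,fy=10,interpolation=cv2.INTER_CUBIC),alpha=1.5,beta=15))
p=telemetry.state()["ee_pos"]; e=np.array([np.cos(1.2),np.sin(1.2),0])
print([((proj("side",p+e*k*.0325+[0,0,dz])[0]-[235,225])*10).round().tolist() for k in(-1,1) for dz in(0,.01,.02)])
E
```

```text
time: 7.2
ee_pos: [0.4178, -0.2287, 0.0137]
ee_rot: [0.184, 0.983, 0.0, -0.0]
force: [0.4, -0.0, -0.3]
width: 0.065
gripper_force: 0.0
[ 0.4 -0.  -0.3]
[[253.0, 440.0], [254.0, 420.0], [254.0, 399.0], [225.0, 324.0], [225.0, 304.0], [226.0, 283.0]]
```

View pics/m3.png

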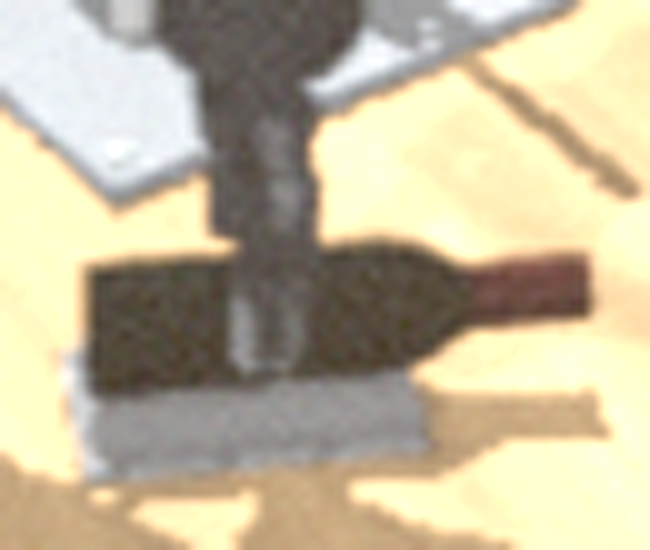

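The near finger tip is at about row 372 in the crop, while the stated TCP projects to row 440. The tip therefore sits about 33 mm above the reported TCP, which agrees with the 45 mm chord grip. I'll check this against earlier images.

Run:
```python
from h import *
e=np.array([np.cos(1.2),np.sin(1.2),0])
p=np.array([.4186,-.2304,.0734])
for d in(0,.01,.02,.03,.04): print(d,proj("side",p-e*.015+[0,0,d])[0].round(1), "near-out",proj("side",p-e*.028+[0,0,d])[0].round(1))
p=np.array([.4183,-.2292,.0222])
for d in(0,.02,.04): print(d,proj("side",p-e*.0425+[0,0,d])[0].round(1))
im=cv2.imread("pics/side2.png")
print(im[236:262,258:266].mean((1,2)).round().tolist())
im=cv2.imread("pics/side1.png")
print(im[250:275,260:264].mean((1,2)).round().tolist())
```

```text
0 [260.3 253.5] near-out [260.9 255.9]
0.01 [260.4 251.4] near-out [261.  253.7]
0.02 [260.5 249.2] near-out [261.1 251.5]
0.03 [260.5 247. ] near-out [261.1 249.4]
0.04 [260.6 244.8] near-out [261.2 247.1]
0 [261.  269.2]
0.02 [261.1 265. ]
0.04 [261.3 260.8]
[46.0, 48.0, 48.0, 51.0, 66.0, 88.0, 96.0, 94.0, 93.0, 97.0, 125.0, 157.0, 162.0, 119.0, 63.0, 39.0, 37.0, 40.0, 40.0, 41.0, 40.0, 40.0, 39.0, 40.0, 38.0, 39.0]
[44.0, 47.0, 54.0, 55.0, 57.0, 62.0, 61.0, 62.0, 63.0, 73.0, 57.0, 41.0, 39.0, 67.0, 85.0, 92.0, 92.0, 91.0, 89.0, 85.0, 91.0, 98.0, 101.0, 101.0, 106.0]
```

All three images agree: the real tips sit about 31 mm (shut) to 45 mm (open) above the reported TCP z. So I descend another 20 mm in steps, watching the force.

```bash
python3 -m handwheel '[6.5,0,0,0.5,0,0,0, 6.5,0,0,1,0,0,0, 6.5,0,0,1,0,0,0]'; python3 -m handwheel '[6.5,0,0,0.5,0,0,0, 6.5,0,0,1,0,0,0, 6.5,0,0,1,0,0,0]'; python3 -m handwheel '[4.5,0,0,0,0,0,0, 4.5,0,0,0,0,0,0, 4.5,0,0,0,0,0,0, 4.5,0,0,0,0,0,0]' 40
```

```text
time: 7.55
ee_pos: [0.4178, -0.2286, 0.0037]
ee_rot: [0.184, 0.983, 0.0, -0.001]
force: [-0.0, -0.6, -0.9]
width: 0.0653
gripper_force: 0.0
time: 7.85
ee_pos: [0.4178, -0.2286, -0.0062]
ee_rot: [0.184, 0.983, 0.0, -0.0]
force: [-0.1, 0.1, -0.5]
width: 0.0648
gripper_force: 0.0
time: 8.25
ee_pos: [0.4184, -0.2272, -0.005]
ee_rot: [0.185, 0.983, 0.001, -0.0]
force: [8.5, 17.9, 9.4]
width: 0.0487
gripper_force: 40.0
```

```bash
python3 -m handwheel '[4.0,0,0.1,0,0,0,0, 4.0,0,0.1,-1,0,0,0, 4.0,0,0.1,-2,0,0,0, 4.0,0,0.1,-4,0,0,0, 4.0,0,0.1,-7,0,0,0, 4.0,0,0.1,-10,0,0,0, 4.0,0,0.1,-12,0,0,0, 4.0,0,0.1,-12,0,0,0, 4.0,0,0.1,-12,0,0,0]' 80
python3 - <<'E'
from h import *
p=pw(0,0,130); print(p); rel([.43,-.16,.13],.106);rel(p,.106)
E
```

```text
time: 9.15
ee_pos: [0.4182, -0.2278, 0.1144]
ee_rot: [0.184, 0.983, -0.0, 0.0]
force: [-1.0, 0.2, -5.0]
width: 0.048
gripper_force: 84.1
[0.5055 0.0485 0.13  ]
[ 1.35  6.75 -1.56] [0.    0.    1.094]
[ 1.88 28.92 -1.56] [0.    0.    1.094]
```

```bash
python3 -m handwheel '[4.0,1.4,3.5,-3,0,0,0.15, 4.0,1.4,6.8,-3,0,0,0.3, 4.0,1.5,10,-3,0,0,0.45, 4.0,1.6,14,-3,0,0,0.6, 4.0,1.7,18,-3,0,0,0.75, 4.0,1.8,22,-3,0,0,0.9, 4.0,1.9,26,-2.5,0,0,1.04, 4.0,1.9,28.9,-1.5,0,0,1.094, 4.0,1.9,28.9,-1.5,0,0,1.094, 4.0,1.9,28.9,-1.5,0,0,1.094, 4.0,1.9,28.9,-1.5,0,0,1.094]'
python3 - <<'E'
from h import *
for n in("side","top"): snap(n,n+"4.png")
a=cv2.imread("pics/side4.png")[140:250,200:310];b=cv2.imread("pics/top4.png")[140:250,190:300]
f=lambda i:cv2.convertScaleAbs(cv2.resize(i,None,fx=3.6,fy=3.6,interpolation=cv2.INTER_CUBIC),alpha=1.5,beta=15)
cv2.imwrite("pics/m4.png",np.hstack([f(a),f(b)]))
rel(pw(0,0,130),.106)
s=telemetry.state()["ee_pos"]
for dz in(.045,.05):
    o=s+[0,0,dz]; ax=np.array([np.sin(.106),-np.cos(.106),0])
    print(dz,[((proj("side",o+ax*t)[0]-[200,140])*3.6).round().tolist() for t in(-.0575,0,.13)],[((proj("top",o+ax*t)[0]-[190,140])*3.6+[396,0]).round().tolist() for t in(-.0575,.0,.13)])
E
```

```text
time: 10.25
ee_pos: [0.5049, 0.0477, 0.1288]
ee_rot: [0.668, 0.744, -0.0, -0.001]
force: [0.2, 0.0, -4.2]
width: 0.0477
gripper_force: 85.2
[ 0.1   0.04 -0.07] [-0.    -0.    -0.001]
0.045 [[130.0, 149.0], [158.0, 169.0], [227.0, 220.0]] [[511.0, 209.0], [560.0, 205.0], [671.0, 194.0]]
0.05 [[130.0, 145.0], [158.0, 165.0], [227.0, 216.0]] [[510.0, 209.0], [560.0, 204.0], [672.0, 194.0]]
```

View pics/m4.png

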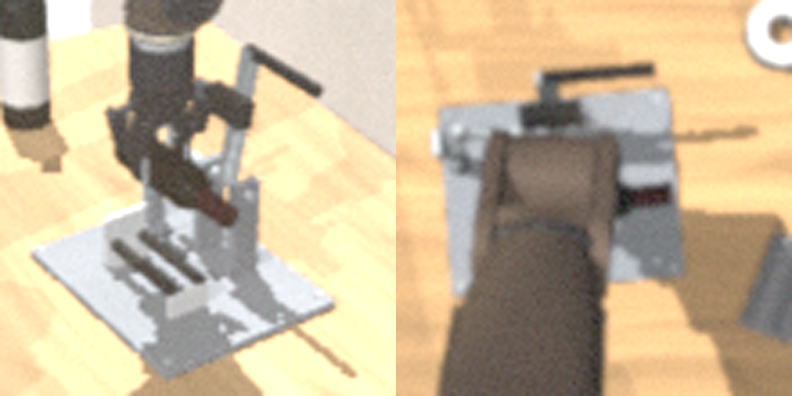

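The bottle is held over the cradle. Its mouth is at about (234,213) in the side half and (671,194) in the top half, and the lever is still upright.

Run:
```python
from h import *
s=telemetry.state()["ee_pos"]
# refine mouth: reddish neck pixels
for n,(x,y,w,h) in(("side",(245,180,30,30)),("top",(245,180,30,25))):
    im=cv2.imread(f"pics/{n}4.png")[y:y+h,x:x+w].astype(int); m=(im[:,:,2]-im[:,:,1]>8)&(im[:,:,2]<85)
    yy,xx=np.nonzero(m); print(n,"\n".join("".join("#" if v else "." for v in r) for r in m[::1]))
X=tri((200+234/3.6,140+213/3.6),(190+(671-396)/3.6,140+194/3.6)); d=X-s; c,sn=np.cos(.106),np.sin(.106)
print(X.round(3),"press-frame rel TCP",(c*d[0]+sn*d[1]).round(4),(-sn*d[0]+c*d[1]).round(4),d[2].round(4))
```

```text
side ...#..........................
..............................
..............................
...#..........................
....#.........................
..............................
..............................
..#...........................
.#....#...#...................
....#.........................
......#.......................
.....#........................
..........###.................
..........####................
.........######...............
.........########.............
......#..##########...........
.........###########..........
...........##########.........
.............########.........
..............#######.........
...............#####..........
................###...........
..............................
..............................
..............................
..............................
..............................
..............................
..............................
top .##..#........................
##.###........................
#..##.........................
#####.........................
#.###.........................
.###.#........................
#.###.........................
#####.........................
###...........................
..###.........................
###...........................
##.##.........................
####.............##...........
#.##.......#.#.#####..........
.#####.....##########.........
#.#.#......#########..........
#####......###.#..............
#.###.........................
#.##..........................
###...........................
.##...........................
###...........................
###...........................
####..........................
#####.........................
[ 0.523 -0.083  0.182] press-frame rel TCP 0.0034 -0.1318 0.0531
```

```bash
python3 -m handwheel '[4.0,0.4,0.1,3,0,0,0, 4.0,0.4,0.1,6,0,0,0, 4.0,0.4,0.1,8,0,0,0, 4.0,0.4,0.1,9.5,0,0,0, 4.0,0.4,0.1,10,0,0,0, 4.0,0.4,0.1,10,0,0,0]'; python3 -m handwheel '[4.0,0,0,0.3,0,0,0, 4.0,0,0,0.3,0,0,0]';  python3 -m handwheel '[4.0,0,0,0.3,0,0,0, 4.0,0,0,0.3,0,0,0]'
```

```text
time: 10.95
ee_pos: [0.5059, 0.0519, 0.0293]
ee_rot: [0.669, 0.743, -0.0, -0.0]
force: [0.4, 0.0, -4.1]
width: 0.0481
gripper_force: 85.5
time: 11.15
ee_pos: [0.5063, 0.0523, 0.027]
ee_rot: [0.669, 0.744, 0.0, 0.0]
force: [0.4, -0.5, -4.4]
width: 0.0476
gripper_force: 85.5
time: 11.35
ee_pos: [0.5064, 0.0524, 0.024]
ee_rot: [0.669, 0.744, 0.0, 0.0]
force: [-1.0, -0.2, -0.7]
width: 0.0478
gripper_force: 85.8
```

```bash
python3 -m handwheel '[4.0,0,0,0.1,0,0,0, 4.0,0,0,0.1,0,0,0]' 40;  python3 -m handwheel '[5.5,0,0,0,0,0,0, 6.0,0,0,0,0,0,0, 6.8,0,0,0,0,0,0, 6.8,0,0,0,0,0,0, 6.8,0,0,-1,0,0,0, 6.8,0,0,-3,0,0,0, 6.8,0,0,-6,0,0,0, 6.8,0,0,-10,0,0,0, 6.8,0,0,-13,0,0,0, 6.8,0,0,-16,0,0,0, 6.8,0,0,-16,0,0,0]'
python3 - <<'E'
from h import *
for n in("side","top"): snap(n,n+"5.png")
a=cv2.imread("pics/side5.png")[140:250,200:310];b=cv2.imread("pics/top5.png")[140:250,190:300]
f=lambda i:cv2.convertScaleAbs(cv2.resize(i,None,fx=3.6,fy=3.6,interpolation=cv2.INTER_CUBIC),alpha=1.5,beta=15)
cv2.imwrite("pics/m5.png",np.hstack([f(a),f(b)]))
for n,o in(("side",(200,140,0)),("top",(190,140,396))):
    print(n,[((proj(n,pw(*q))[0]-o[:2])*3.6+[o[2],0]).round().tolist() for q in((0,-130,70),(0,57.5,70),(0,0,95),(80,128,208),(80,100,150))])
E
```

```text
time: 11.55
ee_pos: [0.5064, 0.0524, 0.0239]
ee_rot: [0.669, 0.744, 0.001, 0.001]
force: [-5.1, 0.3, 14.5]
width: 0.048
gripper_force: 87.8
time: 12.65
ee_pos: [0.5075, 0.0525, 0.1867]
ee_rot: [0.669, 0.744, 0.002, 0.003]
force: [-0.5, 1.1, 0.5]
width: 0.068
gripper_force: 0.0
side [[224.0, 298.0], [131.0, 223.0], [158.0, 227.0], [152.0, 82.0], [165.0, 133.0]]
top [[668.0, 203.0], [517.0, 217.0], [562.0, 211.0], [439.0, 143.0], [470.0, 147.0]]
```

View pics/m5.png

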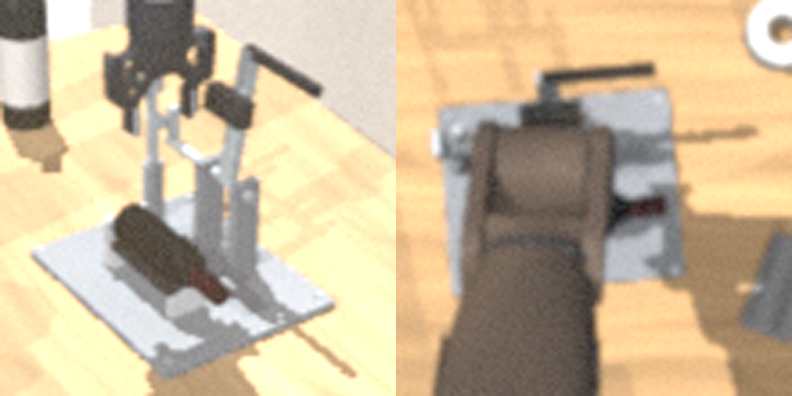

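Bottle lies on the rollers: mouth at (226,297) side and (665,205) top, within about 3 mm of the predicted well-laid position. Next the catch; I close the fingers and come in above, between the lever arm and the tab.

```bash
python3 -m handwheel '[2,0,0,-4,0,0,0, 0,0,0,-8,0,0,0, 0,0,0,-10,0,0,0, 0,0,0,-10,0,0,0]'; python3 -c "
from h import *
rel(pw(80,85,285),.106);rel(pw(80,85,167),.106)"
```

```text
time: 13.15
ee_pos: [0.5066, 0.0524, 0.2841]
ee_rot: [0.669, 0.744, 0.001, 0.001]
force: [0.1, -1.3, -0.9]
width: 0.0094
gripper_force: 0.0
[ 8.12  7.85 -0.07] [0.003 0.    0.   ]
[ 8.12  7.81 11.73] [0.003 0.    0.   ]
```

```bash
python3 -m handwheel '[0,4,4,0,0,0,0, 0,8.1,7.8,0,0,0,0, 0,8.1,7.8,0,0,0,0, 0,8.1,7.8,3,0,0,0, 0,8.1,7.8,6,0,0,0, 0,8.1,7.8,9,0,0,0, 0,8.1,7.8,11.2,0,0,0, 0,8.1,7.8,11.2,0,0,0]'
python3 - <<'E'
from h import *
for n in("side","top"): snap(n,n+"6.png")
a=cv2.imread("pics/side6.png")[120:220,200:300];b=cv2.imread("pics/top6.png")[140:240,190:290]
f=lambda i:cv2.convertScaleAbs(cv2.resize(i,None,fx=4,fy=4,interpolation=cv2.INTER_CUBIC),alpha=1.5,beta=15)
cv2.imwrite("pics/m6.png",np.hstack([f(a),f(b)]))
E
```

```text
time: 13.95
ee_pos: [0.5727, 0.1406, 0.1662]
ee_rot: [0.669, 0.744, -0.003, -0.003]
force: [0.5, -0.4, 0.2]
width: 0.0004
gripper_force: 0.0
```

View pics/m6.png

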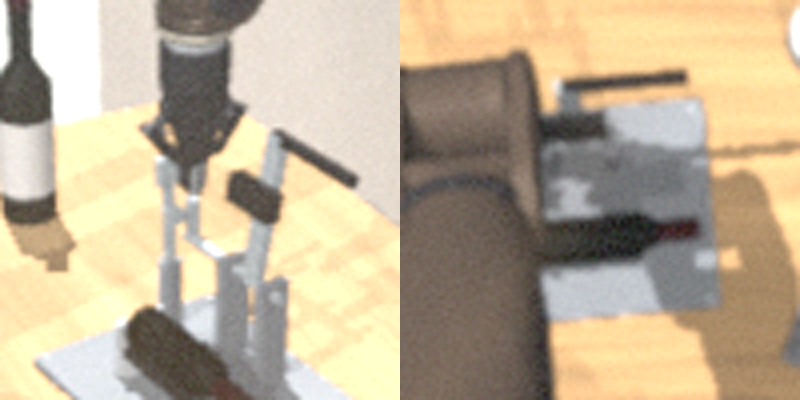

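The closed fingertip is at (194,195), just on the lever side of the tab (168,175), clear of both. Now I push outwards.

```bash
python3 -m handwheel '[0,2,0,0,0,0,0, 0,3,0,0,0,0,0, 0,4,0,0,0,0,0, 0,5,0,0.3,0,0,0, 0,6,0,0.5,0,0,0]'; python3 -m handwheel '[0,1,0,0.3,0,0,0, 0,2,0,0.6,0,0,0, 0,3,0,1,0,0,0, 0,4,0,1.5,0,0,0, 0,5,0,2,0,0,0, 0,5,0,2,0,0,0]'
python3 - <<'E'
from h import *
snap("side","side7.png"); snap("top","top7.png")
a=cv2.imread("pics/side6.png").astype(int);b=cv2.imread("pics/side7.png").astype(int)
# look at tooth/tab pixels upright vs tilted
for q in((80,128,208),(80,128,185),(80,128,150)):
    u=proj("side",pw(*q))[0]; x,y=u.round().astype(int); print(q,u.round(1),a[y,x],b[y,x])
for n in("side","top"):
    im=cv2.imread(f"pics/{n}7.png")
    for th in(.6,.9,1.3):
        for r in(118,90,60): u=proj(n,pw(80,128+r*np.sin(th),90+r*np.cos(th)))[0]; x,y=u.round().astype(int); print(n,th,r,u.round(),im[y,x],cv2.imread(f"pics/{n}5.png")[y,x])
E
```

```text
time: 14.55
ee_pos: [0.5686, 0.2016, 0.1655]
ee_rot: [0.669, 0.744, 0.0, 0.0]
force: [-0.2, 0.4, -0.3]
width: -0.0003
gripper_force: 0.0
time: 15.15
ee_pos: [0.5628, 0.2518, 0.1445]
ee_rot: [0.668, 0.744, -0.001, -0.0]
force: [0.2, -0.6, -0.8]
width: 0.0004
gripper_force: 0.0
(80, 128, 208) [242.2 162.7] [106 107 103] [123 163 190]
(80, 128, 185) [242.2 167.4] [106 106 105] [112 147 174]
(80, 128, 150) [242.2 174.3] [112 110 110] [112 149 176]
side 0.6 118 [234. 161.] [86 85 85] [49 52 57]
side 0.6 90 [236. 167.] [124 160 188] [45 52 55]
side 0.6 60 [238. 173.] [106 143 169] [ 98 106 114]
side 0.9 118 [231. 164.] [109 144 171] [40 47 48]
side 0.9 90 [233. 169.] [121 154 179] [54 65 79]
side 0.9 60 [236. 175.] [ 93 103 110] [50 52 55]
side 1.3 118 [228. 170.] [178 176 173] [126 165 193]
side 1.3 90 [232. 174.] [132 130 128] [126 165 193]
side 1.3 60 [235. 178.] [119 121 117] [114 150 176]
top 0.6 118 [187. 182.] [54 61 72] [ 79 112 142]
top 0.6 90 [191. 182.] [58 64 75] [ 84 120 152]
top 0.6 60 [196. 183.] [76 82 83] [ 90 129 162]
top 0.9 118 [182. 183.] [49 58 65] [ 80 115 142]
top 0.9 90 [188. 183.] [56 65 75] [ 80 117 146]
top 0.9 60 [194. 183.] [24 26 33] [ 87 123 156]
top 1.3 118 [179. 185.] [43 45 47] [ 80 113 143]
top 1.3 90 [185. 185.] [42 45 49] [ 79 110 140]
top 1.3 60 [192. 184.] [57 67 76] [ 82 118 149]
```

The catch lies at its stop: steel-grey pixels along the 1.3 rad line, and wood where it stood before. Now to the grip bar.

```bash
python3 -m handwheel '[0,0,0,-5,0,0,0, 0,0,0,-10,0,0,0, 0,0,0,-15,0,0,0, 2,0,0,-18.5,0,0,0, 5,0,0,-18.5,0,0,0, 5,0,0,-18.5,0,0,0]'; python3 -c "
from h import *
rel(pw(128.7,-70,328),.106);rel(pw(128.7,-70,234),.106)"
```

```text
time: 15.85
ee_pos: [0.5634, 0.2502, 0.3309]
ee_rot: [0.669, 0.743, 0.001, 0.0]
force: [-0.8, 0.4, -1.1]
width: 0.0432
gripper_force: 0.0
[-26.44   5.     0.29] [ 0.001 -0.    -0.001]
[-26.44   4.99   9.69] [ 0.001 -0.    -0.001]
```

```bash
python3 -m handwheel '[5,-5,1,0,0,0,0, 5,-10,2,0,0,0,0, 5,-15,3,0,0,0,0, 5,-20,4,0,0,0,0, 5,-24,5,0,0,0,0, 5,-26.4,5,0,0,0,0, 5,-26.4,5,0,0,0,0, 5,-26.4,5,0,0,0,0]'; python3 -m handwheel '[5,0,0,3,0,0,0, 5,0,0,6,0,0,0, 5,0,0,8,0,0,0, 5,0,0,9.4,0,0,0, 5,0,0,9.4,0,0,0]';  python3 -c "
from h import *
rel(pw(128.7,-70,234),.106)"
```

```text
time: 16.65
ee_pos: [0.6406, -0.0069, 0.329]
ee_rot: [0.669, 0.743, -0.001, -0.001]
force: [-0.4, 0.3, 0.4]
width: 0.0499
gripper_force: 0.0
time: 17.15
ee_pos: [0.6398, -0.005, 0.2341]
ee_rot: [0.668, 0.744, -0.001, -0.002]
force: [-0.8, 1.1, -0.1]
width: 0.0498
gripper_force: 0.0
[-0.26  0.08  0.01] [-0.004 -0.001  0.002]
```

```bash
python3 -m handwheel '[3,-0.3,0.1,0,0,0,0, 1.2,-0.3,0.1,0,0,0,0, 1.2,-0.3,0.1,0,0,0,0, 1.2,-0.3,0.1,0,0,0,0, 1.2,-0.3,0.1,0,0,0,0, 1.2,-0.3,0.1,0,0,0,0]' 60;  python3 -c "
from h import *
rel(pw(128.7,-70,234),.106)
for a in np.arange(.15,1.8,.15): print(a.round(2),(100*np.array([.165*(np.sin(.175-a)-np.sin(.175)),-.165*(np.cos(.175-a)-np.cos(.175))])).round(2))"
```

```text
time: 17.75
ee_pos: [0.6406, -0.0094, 0.2376]
ee_rot: [0.669, 0.744, -0.001, -0.001]
force: [-12.2, -0.9, 5.9]
width: 0.0138
gripper_force: 58.4
[0.19 0.05 0.36] [-0.003 -0.    -0.   ]
0.15 [-2.46 -0.25]
0.3 [-4.93 -0.12]
0.45 [-7.35  0.37]
0.6 [-9.68  1.22]
0.75 [-11.85   2.4 ]
0.9 [-13.81   3.9 ]
1.05 [-15.54   5.67]
1.2 [-16.98   7.68]
1.35 [-18.1    9.89]
1.5 [-18.88  12.23]
1.65 [-19.3   14.67]
1.8 [-19.35  17.14]
```

```bash
python3 -m handwheel '[0.8,0,0,0,0,0,0, 0.8,0,-1.2,-0.1,0,0,0, 0.8,0,-2.5,-0.2,0,0,0, 0.8,0,-3.7,-0.2,0,0,0, 0.8,0,-4.9,-0.1,0,0,0, 0.8,0,-4.9,-0.1,0,0,0]' 90
python3 - <<'E'
from h import *
s=telemetry.state(); d=np.array(s["ee_pos"])-pw(128.7,-70,236); print(100*(np.cos(.106)*d[0]+np.sin(.106)*d[1]),100*(-np.sin(.106)*d[0]+np.cos(.106)*d[1]),-d[2]*100)
snap("side","side8.png"); im=cv2.imread("pics/side8.png"); o=cv2.imread("pics/side5.png")
for a in(0,.3):
    for y in(-40,-100,-110): 
        u=proj("side",pw(100+165*np.sin(.175-a),y,125+165*np.cos(.175-a)))[0]; x,yy=u.round().astype(int); print(a,y,u.round(1),im[yy,x],o[yy,x])
E
```

```text
time: 18.35
ee_pos: [0.5953, -0.0142, 0.2414]
ee_rot: [0.669, 0.743, 0.003, 0.004]
force: [4.9, 5.8, 14.2]
width: 0.0127
gripper_force: 88.4
-4.602634632632846 -0.18528288547618083 -0.5363401556711805
0 -40 [275.6 157.9] [65 69 71] [40 43 47]
0 -100 [285.1 163.5] [133 139 147] [35 40 43]
0 -110 [286.7 164.5] [131 140 147] [42 41 46]
0.3 -40 [266.  160.7] [47 58 72] [ 99 101  99]
0.3 -100 [275.3 166.5] [58 76 91] [112 145 171]
0.3 -110 [276.9 167.5] [48 61 75] [107 141 168]
```

```bash
python3 -m handwheel '[0.8,0,0,-0.5,0,0,0, 0.8,0,-1.2,-0.3,0,0,0, 0.8,0,-2.4,0,0,0,0, 0.8,0,-3.6,0.4,0,0,0, 0.8,0,-4.7,0.8,0,0,0, 0.8,0,-5.8,1.4,0,0,0, 0.8,0,-6.9,2,0,0,0, 0.8,0,-6.9,2,0,0,0]' 90
cat > lev.py <<'E'
from h import *
import sys
s=telemetry.state(); d=np.array(s["ee_pos"])-pw(100,0,125); c,n=np.cos(.106),np.sin(.106); x=c*d[0]+n*d[1]; y=-n*d[0]+c*d[1]; z=d[2]+.0515
print("tcp rel hinge mm",np.round([x*1e3,y*1e3,z*1e3],1),"r",np.hypot(x,z)*1e3,"a",.175-np.arctan2(x,z),"F",np.round(s["force"],1),s["width"],s["gripper_force"])
k=sys.argv[1]; snap("side",f"side{k}.png"); im=cv2.imread(f"pics/side{k}.png").astype(float).mean(2); b=cv2.imread("pics/side5.png").astype(float).mean(2)
sc=[]
A=np.arange(0,1.95,.03)
from scipy.ndimage import map_coordinates as mc
for a in A:
    P=[pw(100+165*np.sin(.175-a),q,125+165*np.cos(.175-a)) for q in np.linspace(-118,-92,8)]
    u=proj("side",np.array(P)); sc.append(mc(im,[u[:,1],u[:,0]],order=1).mean())
i=np.argsort(sc)[:6]; print("dark at a:",[(A[j].round(2),round(sc[j])) for j in i])
E
python3 lev.py 9
```

```text
time: 19.2
ee_pos: [0.5253, -0.0214, 0.2197]
ee_rot: [0.669, 0.743, 0.002, 0.002]
force: [-2.0, 6.2, 14.4]
width: 0.0127
gripper_force: 92.1
tcp rel hinge mm [-87.7 -71.6 146.2] r 170.48595819306 a 0.7156380347406657 F [-2.   6.2 14.4] 0.012681298581469533 92.12252855300903
dark at a: [(np.float64(1.77), 36), (np.float64(1.68), 38), (np.float64(1.74), 38), (np.float64(1.8), 38), (np.float64(1.62), 39), (np.float64(1.71), 39)]
```

```bash
python3 -m handwheel '[0.8,0,-1.1,0.8,0,0,0, 0.8,0,-2.2,1.6,0,0,0, 0.8,0,-3.2,2.5,0,0,0, 0.8,0,-4.1,3.5,0,0,0, 0.8,0,-4.8,4.4,0,0,0, 0.8,0,-5.4,5.4,0,0,0, 0.8,0,-6,6.4,0,0,0, 0.8,0,-6.5,7.6,0,0,0, 0.8,0,-6.5,7.6,0,0,0]' 110
python3 lev.py 10|head -1
```

```text
time: 20.15
ee_pos: [0.4594, -0.0294, 0.1414]
ee_rot: [0.668, 0.744, -0.001, -0.0]
force: [-2.9, 9.9, 5.0]
width: 0.0125
gripper_force: 114.8
tcp rel hinge mm [-154.   -72.6   67.9] r 168.3366317110116 a 1.3307597319460365 F [-2.9  9.9  5. ] 0.012454390048391781 114.84696865081787
```

```bash
python3 -m handwheel '[0.8,0.1,-0.4,1,0,0,0, 0.8,0.2,-0.6,2,0,0,0, 0.8,0.2,-0.8,3,0,0,0, 0.8,0.2,-0.9,4,0,0,0, 0.8,0.2,-1,5,0,0,0, 0.8,0.2,-1,5.6,0,0,0, 0.8,0.2,-1,5.6,0,0,0]' 115
python3 lev.py 11|head -1
```

```text
time: 20.9
ee_pos: [0.4461, -0.0303, 0.0848]
ee_rot: [0.668, 0.744, -0.004, -0.003]
force: [-21.1, -24.3, 5.1]
width: 0.0122
gripper_force: 123.4
tcp rel hinge mm [-167.4  -72.1   11.3] r 167.7983513708112 a 1.678592434870873 F [-21.1 -24.3   5.1] 0.012194592337037204 123.44481468200684
```

```bash
python3 -m handwheel '[0.8,-0.15,0.25,0.1,0,0,0, 0.8,-0.15,0.25,0.3,0,0,0, 0.8,-0.15,0.25,0.5,0,0,0, 0.8,-0.15,0.25,0.5,0,0,0]' 110
python3 lev.py 12|head -1
```

```text
time: 21.35
ee_pos: [0.4456, -0.0303, 0.0794]
ee_rot: [0.668, 0.744, -0.005, -0.006]
force: [-31.8, -13.9, 6.3]
width: 0.0122
gripper_force: 124.6
tcp rel hinge mm [-167.9  -72.1    5.9] r 167.9769265027153 a 1.7105459356387969 F [-31.8 -13.9   6.3] 0.012163150256910919 124.64863657951355
```

```bash
python3 -m handwheel '[0.8,-0.15,-0.4,0,0,0,0, 0.8,-0.15,-0.5,0.2,0,0,0, 0.8,-0.15,-0.5,0.4,0,0,0, 0.8,-0.15,-0.5,0.4,0,0,0]' 110
python3 lev.py 13|head -1;  python3 -m handwheel '[0.8,0,0,0.2,0,0,0, 0.8,0,0,0.4,0,0,0, 0.8,0,0,0.4,0,0,0]'; python3 lev.py 14|head -1
```

```text
time: 21.8
ee_pos: [0.4459, -0.0309, 0.0765]
ee_rot: [0.669, 0.744, -0.001, -0.002]
force: [-11.9, -13.7, 3.5]
width: 0.0123
gripper_force: 125.0
tcp rel hinge mm [-167.6  -72.6    3. ] r 167.6767854503487 a 1.7276617378206343 F [-11.9 -13.7   3.5] 0.012305396711069406 125.01474380493164
time: 22.15
ee_pos: [0.4459, -0.0308, 0.0729]
ee_rot: [0.668, 0.744, -0.001, -0.002]
force: [-8.7, 11.9, 9.8]
width: 0.0121
gripper_force: 125.9
tcp rel hinge mm [-167.7  -72.6   -0.6] r 167.65468633612068 a 1.7495261311786652 F [-8.7 11.9  9.8] 0.01214193666521802 125.85933923721313
```

```bash
python3 -m handwheel '[0.8,0,-0.1,0.2,0,0,0, 0.8,0,-0.1,0.4,0,0,0, 0.8,0,-0.1,0.4,0,0,0]'; python3 lev.py 15|head -1;  python3 -m handwheel '[0.8,0,0,0.2,0,0,0, 0.8,0,0,0.4,0,0,0, 0.8,0,0,0.4,0,0,0]'; python3 lev.py 16|head -1
python3 - <<'E'
from h import *
from scipy.ndimage import map_coordinates as mc
im=cv2.imread("pics/side16.png").astype(float).mean(2)
# profile across the bar end: vertical brightness at y=-105..-118, stepping lever angle
for a in np.arange(1.6,1.9,.02):
    u=proj("side",np.array([pw(100+165*np.sin(.175-a),q,125+165*np.cos(.175-a)) for q in np.linspace(-118,-95,8)])); print(a.round(2),u[0].round(1),round(mc(im,[u[:,1],u[:,0]],order=1).mean()),end=" | ")
E
```

```text
time: 22.5
ee_pos: [0.446, -0.0295, 0.0712]
ee_rot: [0.669, 0.743, 0.001, -0.001]
force: [-12.9, 22.2, 47.5]
width: 0.0125
gripper_force: 134.6
tcp rel hinge mm [-167.4  -71.3   -2.3] r 167.38813419619152 a 1.7597383283611951 F [-12.9  22.2  47.5] 0.01250344396879522 134.62700128555298
time: 22.85
ee_pos: [0.4464, -0.031, 0.067]
ee_rot: [0.669, 0.744, 0.0, 0.0]
force: [-16.5, 3.8, 38.7]
width: 0.0125
gripper_force: 149.9
tcp rel hinge mm [-167.2  -72.8   -6.5] r 167.2855894975045 a 1.7844050013625652 F [-16.5   3.8  38.7] 0.012458191545579131 149.9456262588501
1.6 [247.8 210.1] 53 | 1.62 [247.7 210.8] 54 | 1.64 [247.6 211.6] 52 | 1.66 [247.6 212.3] 47 | 1.68 [247.5 213. ] 43 | 1.7 [247.5 213.7] 41 | 1.72 [247.4 214.4] 40 | 1.74 [247.4 215.1] 40 | 1.76 [247.4 215.8] 39 | 1.78 [247.4 216.5] 40 | 1.8 [247.4 217.2] 40 | 1.82 [247.5 217.9] 40 | 1.84 [247.5 218.6] 41 | 1.86 [247.6 219.2] 43 | 1.88 [247.7 219.9] 43 |
```

```bash
python3 -m handwheel '[0.8,0,-0.1,-0.1,0,0,0, 0.8,0,-0.1,-0.1,0,0,0, 0.8,0,-0.1,-0.1,0,0,0]' 110; python3 lev.py 17|head -1;  python3 -m handwheel '[0.8,0,0,0,0,0,0, 0.8,0,0,0,0,0,0, 0.8,0,0,0,0,0,0, 0.8,0,0,0,0,0,0, 0.8,0,0,0,0,0,0, 0.8,0,0,0,0,0,0]'; python3 lev.py 18|head -1
python3 - <<'E'
from h import *
snap("top","top18.png"); im=cv2.imread("pics/top18.png")
x,y,w,h=235,185,60,40; c=im[y:y+h,x:x+w].astype(int); m=(c[:,:,2]-c[:,:,1]>8)&(c[:,:,2]<85)
print("\n".join("".join("#" if v else "." for v in r) for r in m)); print(proj("top",pw(0,-130,70)),proj("side",pw(0,-130,70)))
im=cv2.imread("pics/side18.png")[210:235,245:275].astype(int); m=(im[:,:,2]-im[:,:,1]>8)&(im[:,:,2]<85); print("\n".join("".join("#" if v else "." for v in r) for r in m))
a=cv2.imread("pics/side18.png"); u=proj("side",pw(80,128+118*np.sin(1.3),90+118*np.cos(1.3)))[0].round().astype(int); print("tab",a[u[1],u[0]])
E
```

```text
time: 23.2
ee_pos: [0.4464, -0.0309, 0.0673]
ee_rot: [0.669, 0.743, 0.001, 0.001]
force: [-9.1, 7.0, 24.1]
width: 0.0127
gripper_force: 148.0
tcp rel hinge mm [-167.2  -72.7   -6.2] r 167.29220259616693 a 1.7828682712852089 F [-9.1  7.  24.1] 0.012700990880535733 147.99195528030396
time: 23.85
ee_pos: [0.4464, -0.0309, 0.0673]
ee_rot: [0.669, 0.743, 0.001, 0.001]
force: [-8.2, 7.6, 22.8]
width: 0.0119
gripper_force: 148.0
tcp rel hinge mm [-167.2  -72.7   -6.2] r 167.32611456482795 a 1.7829774574769135 F [-8.2  7.6 22.8] 0.011917108069545936 148.02495002746582
............................................................
............................................................
............................................................
............................................................
............................................................
............................................................
............................................................
............................................................
.............................................
[... 2059 characters left out ...]

..............................
#........####.................
....#..######.................
........#######...............
.......########...............
.......##########.............
.......###########............
..........#########...........
...........########...........
.............#####............
.............####.............
..............................
..............................
..............................
..............................
..............................
..............................
..............................
..............................
..............................
..............................
..............................
tab [164 163 158]
```

The bottle is still in place: its neck end in the side view is at about (262,222), as predicted. The catch is down and the lever is held with a steady 23 N at the grip. Handing in.

```bash
python3 -c "
from bench import env; print(env.close_job())"
```

```text
the job is handed in; nothing more can be done
None
```

The job is handed in after about 24 s: the bottle is on the rollers with its base by the end plate, the catch is flipped over to its stop, and the lever is held down by the grip bar at a steady 23 N with the pad pressing on the bottle; no verdict came back.

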